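Inspect a gilded drum and put it in its display case

TASK

Pick up the gilded drum with the three enamel medallions and show them to the inspection camera in the order red, green, blue: hold the drum upright with the medallion at the camera's focus point, facing the lens squarely, and keep it still for a second each time. Then set the drum down gently in the middle of the display case, upright, with the red medallion facing the case's folding front, let go, and fold that front up until it is fully upright. Do not bump the camera, tip the drum over, or disturb the other things on the table.

Things in the scene. Friction and masses are not known exactly. Their poses are not given: they have to be found in the camera images.
- drum: gilded drum to inspect, round, 74 mm tall, about 0.35 kg: foot diameter 60, waist 50, cylindrical rim band of diameter 62 from 52 to 74 mm up (grip it there from above, any yaw). Medallions on the waist: red on its +x side, green at +120 degrees (counter-clockwise from above), blue at +240; a dot of the same colour on the top above each. Origin: centre of the underside; z up
- medal_red: red round medallion, 23 mm across, on the drum's waist; origin: centre of its face, 27.5 mm from the drum's axis and 24 mm above its underside; its x axis points outwards from the drum, z up
- medal_green: green medallion, as the red one
- medal_blue: blue medallion, as the red one
- camera: fixed inspection camera: grey 50 mm head on a post, top at 155 mm, on a black plate 230 x 110 x 6 mm with a white cross; black lens faces its -x (roughly to the robot), lens front 84 mm from the origin along +x. Origin: on the table under the cross; x points from the cross to the camera, z up
- focus (a point): the camera's focus point: straight above the white cross, at lens height, 130 mm above the table and 84 mm in front of the lens
- case: fixed black display case, 150 x 150 mm outside, back and side walls 5 mm thick, 66 mm high, no roof; red felt floor 6 mm above the table, a thin gold square marks its middle. Its front (-x side, to the robot) is a folding panel with a brass nameplate. Origin: centre of the underside; x from front to back
- case_floor (a point): middle of the case's floor, on the felt
- front (a joint): angle of the case's folding front panel (150 wide, 60 high, 5 mm thick, stiff hinge along its lower edge, stays where it is left): 0 is upright and closed (a stop), growing as it leans outwards to the case's -x; 1.3 is nearly flat
- front_hinge (a point): middle of the panel's hinge line, along the case's y, 6 mm above the table
- front_edge (a point): middle of the panel's free (upper, gold) edge, 60 mm from the hinge; moves with the panel
- spare_a: bystander: spare gilded drum without medallions, same shape and size as the drum; origin: centre of its underside
- spare_b: bystander: second spare gilded drum without medallions; origin: centre of its underside
- plinth: bystander: black plinth with red felt top, 90 x 90 x 30 mm; origin: centre of its underside
- statuette: bystander: gilded statuette on a 60 mm square base, 146 mm tall; origin: centre of its underside
- driver: bystander: screwdriver lying flat; origin: under the tool
- giftbox: bystander: closed red gift box, 110 x 110 x 90 mm; origin: centre of its underside
- plates: bystander: dark wooden tray of brass nameplates, 80 x 120 x 30 mm; origin: centre of its underside
Mind the look-alikes: they are no part of the job. What is shaped like the case but grey or turquoise is not meant.

How it is judged:
On the way, in this order (a step that is already met when the one before it is completed fails the run):
1. the red medallion is held at the focus point, facing the lens, the drum upright and still (within 15 mm, 0.2 rad square, 0.15 rad upright, under 0.03 m/s) (distance between medal_red and focus below 0.015 m and angle between the x axis of medal_red and the x axis of camera, either way round below 0.2 rad and x of drum in the frame of camera below 0 m and angle between drum's own z axis and vertical below 0.15 rad and linear speed of drum below 0.03 m/s), for 0.5 s.
2. the green medallion is held at the focus point, facing the lens, the drum upright and still (within 15 mm, 0.2 rad square, 0.15 rad upright, under 0.03 m/s) (distance between medal_green and focus below 0.015 m and angle between the x axis of medal_green and the x axis of camera, either way round below 0.2 rad and x of drum in the frame of camera below 0 m and angle between drum's own z axis and vertical below 0.15 rad and linear speed of drum below 0.03 m/s), for 0.5 s.
3. the blue medallion is held at the focus point, facing the lens, the drum upright and still (within 15 mm, 0.2 rad square, 0.15 rad upright, under 0.03 m/s) (distance between medal_blue and focus below 0.015 m and angle between the x axis of medal_blue and the x axis of camera, either way round below 0.2 rad and x of drum in the frame of camera below 0 m and angle between drum's own z axis and vertical below 0.15 rad and linear speed of drum below 0.03 m/s), for 0.5 s.
4. the drum stands in the middle of the case, released, red medallion to the front (horizontal distance between drum and case_floor below 0.02 m and z of drum in the frame of case_floor below 0.006 m and angle between drum's own z axis and vertical below 0.08 rad and angle between the x axis of medal_red and the x axis of case, either way round below 0.3 rad and x of medal_red in the frame of case below -0.003 m and contact force between drum and the fingers below 0.2 N), for 0.2 s.
5. the front is folded fully upright (value of joint front below 0.1 rad), for 0.2 s.
At the end, for the whole second after the job is handed in: The drum stands upright (within 0.08 rad) and at rest on the case floor, released, within 20 mm of its middle, the red medallion facing the folding front within 0.3 rad, and the front stands upright within 0.1 rad (horizontal distance between drum and case_floor below 0.02 m and z of drum in the frame of case_floor below 0.006 m and angle between drum's own z axis and vertical below 0.08 rad and angle between the x axis of medal_red and the x axis of case, either way round below 0.3 rad and x of medal_red in the frame of case below -0.003 m and value of joint front below 0.1 rad and linear speed of drum below 0.01 m/s); the robot touches nothing.
It fails at once if a bystander is moved more than 25 mm (distance of any of spare_a, spare_b, plinth, statuette, driver, giftbox, plates from where it was at the start of the episode above 0.025 m).
It fails at once if the drum is dropped or banged into the case (over 45 N) (contact force between drum and case above 45 N).
It fails at once if the drum is tipped over (angle between drum's own z axis and vertical above 0.7 rad).
It fails at once if the camera is bumped (over 8 N) (contact force between camera and anything else above 8 N).
It also fails if it takes over 72 s, if anything falls off the work surface, if the arm or the gripper's body presses on something with over 40 N, if the wrist force passes 120 N, or if a joint passes its speed limit or range.

ROBOT

A 6-joint arm with a two-finger parallel gripper is mounted at the origin on the work surface. World frame = base frame: x ahead of the robot, y to its left, z up, the work surface at z = 0. Lengths are in m, angles in rad, forces in N, time in s.
With the tool pointing down it reaches from about 0.325 to 0.9 m from the base axis. Payload 6.1 kg.
Tool frame: the origin (TCP) lies at the very end of the fingers, on their centre line; the grasp point (between the pads) lies 19 mm behind it; x points along the fingers, z is the direction in which the jaws open and shut, and the axes are right-handed (so a half turn about x gives the same grasp; the last joint's range is limited). The gripper opens to 87 mm and grips with 3 to 60 N. Pads are 19 mm wide; open, the fingers measure 117 mm over their backs; the gripper's body (75 mm by 190 mm) begins 51 mm behind the grasp point.
Start: joints at [1.025, 0.22, 1.526, -0, 1.395, -0.126], TCP at [0.255, 0.571, 0.223] pointing down, gripper open.
Joint ranges: [-2.98, 2.98], [-0.91, 2.08], [0.09, 2.57], [-1.24, 4.39], [0.2, 2.65], [-2.68, 2.68]. Speed limits (rad/s): [2.57, 2.57, 3.01, 3.14, 3.14, 3.14].

INTERFACE

Orientations are given as a rotation vector (axis times angle).
In Python, from cell import bot gives the robot as it stands.
- The arm moves only by the tool arm_command, never from a script. Its argument "targets" is one flat list of numbers, 4 for each row, row after row: the shift along the tool's x, y, z in mm, then the turn about the tool's x in degrees. In form: [x, y, z, roll, x, y, z, roll, ...]. A call has 1 to 20 rows; each row is the pose to reach, as a shift and turn from the pose commanded when the call began, along the tool's axes at that moment; what a row does not reach only later rows make up. A row lasts 1/12 s, in which the tool goes at most 41.7 mm and 7.16 degrees, less where a joint would pass 70% of its speed; a pose out of reach is approached as far as the arm can. A call with a gripper value outside its range is refused whole. "fingers" is the opening, from 0 (shut) to 1 (fully open), set as the call begins (left out, the last holds). The fingers move at their own pace and stop on an object; "newtons" is the grip in N (left out, the last holds). Time passes only in rows, so rows that repeat a pose let the fingers close. It gives the time, the measured TCP pose, the force and the opening at its end, in the units of the state.
- bot.observe(): the state, without advancing time (a new reading comes with each control period).
- bot.snapshot(name): name is "side" or "top"; returns the picture (480x640x3 uint8, red, green, blue); there is no depth.
- bot.camera_model(name): a dict with "vfov" (degrees; the focal length in pixels is half the picture's height over the tangent of half this angle, whatever the lens; pixels are square), "cx", "cy" (the principal point, pixels), "cam_to_world" (4x4, takes a point from camera to world coordinates). Camera axes: x right, y down, z forward; pixel columns grow to the right and rows downward; lengths in m; the calibration is good to about 2 mm. A picture is of the moment at which its call begins. camera_model takes no time and is no camera call.
- bot.close_job(): hands the job in, once; it reports no verdict.
The state is a dict: "time": time; "joint_positions": joint angles; "qd": joint speeds; "joint_torque": joint torques, N m; "eef_pos": TCP position; "orientation": TCP orientation; "contact_force": force on the tool from outside, world axes, zero at the start; "wrist_torque": the same for the moment, N m; "grip_width": finger opening in m.
Only numpy, scipy, OpenCV 4.12 (cv2) and the standard library are available. Lean on these libraries where they do the work, as an engineer would, in place of code of your own. Each camera call takes 0.05 s, during which the arm holds its last target. There are 200 camera calls.

## Working session

There is one attempt and no reset: what is moved stays moved. The work goes in short steps, Python scripts to look and compute and a tool call to move; the robot and the scene stay as the last step left them, time stands still between calls to the robot, and variables do not carry over. Pictures are saved under pics/ and viewed, about 8 in all and at most 12, crops included, and the job is handed in when it is done.

Besides the shell and the picture viewer there is one more tool, called after "Emit:" by a JSON object that holds its "fn" and its "kwargs". arm_command: Moves the arm, as the interface text tells. Its arguments: {"type":"object","properties":{"targets":{"type":"array","items":{"type":"number"}},"fingers":{"type":"number"},"newtons":{"type":"number"}},"required":["targets"]}

```bash
ls; mkdir -p pics; python3 - <<'E'
from cell import bot
import cv2
for n in("top","side"):
    cv2.imwrite(f"pics/{n}0.png",bot.snapshot(n)[:,:,::-1])
    m=bot.camera_model(n);print(n,m)
print(bot.observe())
E
```

```text
pics
top {'vfov': 54.466480372647375, 'cx': 313.5143137011001, 'cy': 244.76267994798673, 'cam_to_world': array([[-2.20863427e-02, -9.79036562e-01,  2.02483589e-01,
         3.20904176e-01],
       [-9.99745550e-01,  2.25573585e-02,  1.85491649e-05,
         1.58138946e-03],
       [-4.58565523e-03, -2.02431658e-01, -9.79285656e-01,
         1.24561167e+00],
       [ 0.00000000e+00,  0.00000000e+00,  0.00000000e+00,
         1.00000000e+00]])}
side {'vfov': 43.8558557803658, 'cx': 308.9877364332749, 'cy': 241.48278633507084, 'cam_to_world': array([[ 0.99352162, -0.08291294,  0.077719  ,  0.41029883],
       [-0.1136262 , -0.73661439,  0.66669958, -1.27365524],
       [ 0.00197092, -0.67121136, -0.7412634 ,  1.52175785],
       [ 0.        ,  0.        ,  0.        ,  1.        ]])}
{'time': 0.1, 'joint_positions': array([ 1.02489910e+00,  2.21173500e-01,  1.52752164e+00,  1.61588904e-05,
        1.39469245e+00, -1.26097474e-01]), 'qd': array([ 0.00027908, -0.00135382, -0.00197861, -0.00045182,  0.00031306,
       -0.00085984]), 'joint_torque': array([ 1.28650656e-03, -4.95945096e+01, -3.88517940e+01,  7.01074884e-02,
        5.15355100e-02, -4.09887002e-05]), 'eef_pos': array([0.25443479, 0.57024197, 0.2215172 ]), 'orientation': array([-0.89549699,  1.38070434,  0.89423843]), 'contact_force': array([-0.29446747, -0.28006426,  0.26816739]), 'wrist_torque': array([-0.02248427, -0.00624556,  0.0037085 ]), 'grip_width': 0.08676307044292318}
```

View pics/top0.png

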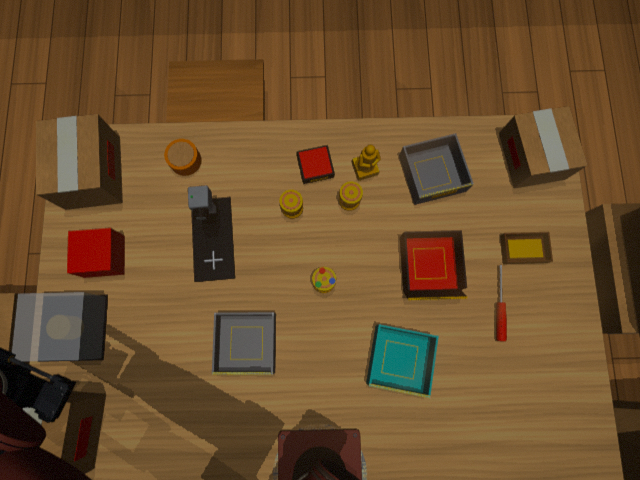

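View pics/side0.png

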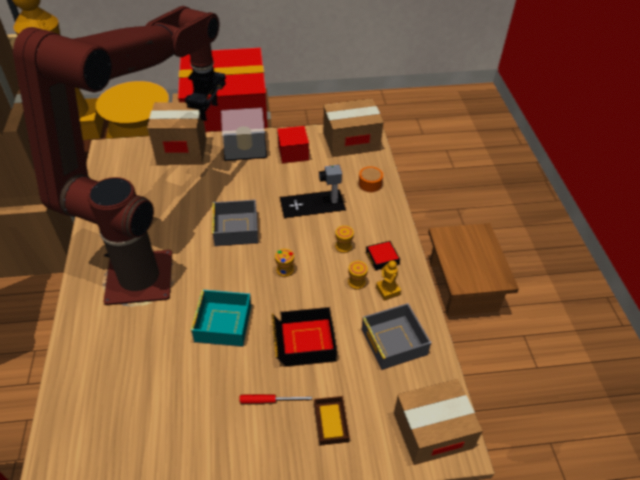

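The top view shows the drum at (323,279) with its dots, the white cross at (213,260), the black/red case at (432,264), and the spares at (291,202) and (350,194). The side view shows the same layout, with the drum at (285,260).

```bash
cat > h.py <<'E'
import numpy as np,cv2
from cell import bot
def ray(n,u,v):
    m=bot.camera_model(n);f=240/np.tan(np.radians(m["vfov"]/2));T=m["cam_to_world"]
    return T[:3,3],T[:3,:3]@np.array([(u-m["cx"])/f,(v-m["cy"])/f,1])
def onz(n,u,v,z):
    o,d=ray(n,u,v);return o+d*(z-o[2])/d[2]
def proj(n,p):
    m=bot.camera_model(n);f=240/np.tan(np.radians(m["vfov"]/2));T=m["cam_to_world"]
    c=T[:3,:3].T@(np.asarray(p)-T[:3,3]);return np.array([m["cx"]+f*c[0]/c[2],m["cy"]+f*c[1]/c[2]])
def hsv(im): return cv2.cvtColor(im,cv2.COLOR_RGB2HSV)
def blobs(mask,x0,y0,x1,y1,amin=4):
    k=np.zeros_like(mask);k[y0:y1,x0:x1]=mask[y0:y1,x0:x1]
    n,l,s,c=cv2.connectedComponentsWithStats(k)
    return [(int(s[i,4]),c[i].round(2),l==i) for i in range(1,n) if s[i,4]>=amin]
def hmask(im,h0,h1,s0=120,v0=60): return cv2.inRange(hsv(im),(h0,s0,v0),(h1,255,255))
E
python3 - <<'E'
from h import *
im=cv2.imread("pics/top0.png")[:,:,::-1].copy();si=cv2.imread("pics/side0.png")[:,:,::-1].copy()
for n,I,b in(("top",im,(303,260,345,300)),("side",si,(268,242,302,280))):
    for c,h in(("red",(0,6)),("green",(45,80)),("blue",(105,130)),("gold",(18,32))):
        for a,p,_ in blobs(hmask(I,*h),*b): print(n,c,a,p,onz(n,*p,.074).round(4))
# cross
g=cv2.inRange(hsv(im),(0,0,120),(180,70,255))
for a,p,_ in blobs(g,195,240,235,280): print("cross",a,p,onz("top",*p,.006).round(4))
for a,p,l in blobs(hmask(im,0,6),400,225,470,300,50):
    print("felt",a,p,cv2.minAreaRect(np.argwhere(l)[:,::-1].astype(np.float32)))
dk=cv2.inRange(im,(0,0,0),(45,45,45))
for a,p,l in blobs(dk,185,190,240,285,300):
    r=cv2.minAreaRect(np.argwhere(l)[:,::-1].astype(np.float32));print("plate",a,r,[onz("top",*q,.006).round(4)[:2] for q in cv2.boxPoints(r)])
def crop(I,x0,y0,x1,y1,w): 
    c=I[y0:y1,x0:x1];return cv2.resize(c,(w,300),interpolation=cv2.INTER_CUBIC)
A=np.hstack([crop(im,395,225,475,305,300),crop(im,300,255,350,305,300)]);B=np.hstack([crop(si,265,300,345,380,300),crop(im,180,180,250,290,191),crop(si,265,240,300,280,109)[:, :109]])
cv2.imwrite("pics/c1.png",np.vstack([A,B])[:,:,::-1])
E
```

```text
top red 19 [321.79 270.37] [ 0.4964 -0.0179  0.074 ]
top green 24 [317.71 284.  ] [ 0.4619 -0.0067  0.074 ]
top blue 20 [331.8 280.5] [ 0.47   -0.0425  0.074 ]
top gold 95 [322.91 260.73] [ 0.5211 -0.0214  0.074 ]
top gold 314 [321.55 281.36] [ 0.4684 -0.0166  0.074 ]
top gold 63 [331.16 271.56] [ 0.4928 -0.0416  0.074 ]
top gold 4 [304.25 276.75] [0.4811 0.0269 0.074 ]
top gold 4 [314.25 297.  ] [0.4294 0.0027 0.074 ]
side red 4 [290.5 253.5] [ 0.4971 -0.0167  0.074 ]
side green 6 [279.  251.5] [ 0.461 -0.004  0.074]
side blue 7 [282.71 260.  ] [ 0.4699 -0.0412  0.074 ]
side blue 5 [282.8 271.6] [ 0.4661 -0.0888  0.074 ]
side gold 134 [282.72 256.86] [ 0.471  -0.0281  0.074 ]
side gold 86 [285.91 270.51] [ 0.4762 -0.0855  0.074 ]
cross 25 [214.44 259.  ] [0.5441 0.2699 0.006 ]
cross 6 [207.5 260. ] [0.5418 0.2886 0.006 ]
felt 1413 [432.79 264.23] ((431.7422180175781, 263.526123046875), (52.38266372680664, 49.07428741455078), 88.02507019042969)
felt 800 [429.36 263.12] ((429.3499755859375, 263.04998779296875), (28.224313735961914, 28.76119041442871), 85.60128784179688)
plate 2902 ((211.7685546875, 234.68069458007812), (89.65367126464844, 39.98723220825195), 86.53176879882812) [array([0.7376, 0.3445]), array([0.742 , 0.2334]), array([0.4907, 0.2153]), array([0.4866, 0.322 ])]
```

View pics/c1.png

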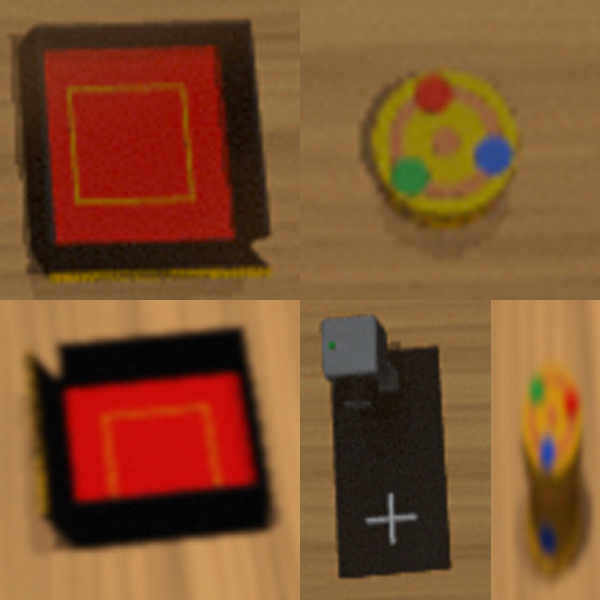

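The crops show the case front leaning open towards the robot. On the drum, the red dot is away from the robot. The cross centre is at pixel (213.3,259.9), and the camera lens faces the cross.

```bash
python3 - <<'E'
from h import *
im=cv2.imread("pics/top0.png")[:,:,::-1].copy();si=cv2.imread("pics/side0.png")[:,:,::-1].copy()
W=lambda n,l,z:np.array([onz(n,u,v,z)[:2]*1000 for v,u in np.argwhere(l)],np.float32)
print("cross",onz("top",213.3,259.9,.006))
for a,p,l in blobs(hmask(im,0,6),400,225,470,300,50):
    print("felt",a,cv2.minAreaRect(W("top",l,.006)),W("top",l,.006).mean(0))
dk=cv2.inRange(im,(0,0,0),(45,45,45))
for a,p,l in blobs(dk,185,190,240,285,300):
    # plate edges per row, below the head
    L=[];R=[]
    for v in range(222,277):
        c=np.where(l[v])[0]
        L.append(onz("top",c.min()-.5,v,.006)[:2]);R.append(onz("top",c.max()+.5,v,.006)[:2])
    for e in(L,R):
        vx,vy,x,y=cv2.fitLine(np.array(e,np.float32),cv2.DIST_HUBER,0,.001,.001).ravel();print("plate edge",np.degrees(np.arctan(vy/vx)),x,y)
# side cross
g=cv2.inRange(hsv(si),(0,0,110),(180,90,255))
for a,p,_ in blobs(g,285,196,307,213): print("cross side",a,p,onz("side",*p,.006).round(4))
# gold edge of panel
for n,I,b in(("top",im,(400,288,470,302)),("side",si,(268,312,284,365))):
    for a,p,l in blobs(hmask(I,18,35,150,60),*b,amin=8):
        q=np.argwhere(l)[:,::-1];i=0 if n=="top" else 1
        print(n,"edge",a,p,q[q[:,i].argmin()],q[q[:,i].argmax()])
E
```

```text
cross [0.54173434 0.27294572 0.006     ]
felt 1413 ((519.5647583007812, -313.90594482421875), (142.2438201904297, 128.58065795898438), 0.1763462871313095) [ 516.79376 -317.76376]Traceback (most recent call last):
  File "<stdin>", line 6, in <module>
  File "<stdin>", line 3, in <lambda>
  File "h.py", line 7, in onz
    o,d=ray(n,u,v);return o+d*(z-o[2])/d[2]
        ~~~^^^^^^^
  File "h.py", line 4, in ray
    m=bot.camera_model(n);f=240/np.tan(np.radians(m["vfov"]/2));T=m["cam_to_world"]
ValueError: time passes only in moves, steps and waits
```

```bash
sed -i 's/^def ray/CM={n:bot.camera_model(n) for n in ("top","side")}\ndef ray/; s/m=bot.camera_model(n);/m=CM[n];/' h.py; python3 - <<'E'
from h import *
im=cv2.imread("pics/top0.png")[:,:,::-1].copy();si=cv2.imread("pics/side0.png")[:,:,::-1].copy()
W=lambda n,l,z:np.array([onz(n,u,v,z)[:2]*1000 for v,u in np.argwhere(l)],np.float32)
for a,p,l in blobs(hmask(im,0,6),400,225,470,300,50):
    print("felt",a,cv2.minAreaRect(W("top",l,.006)),W("top",l,.006).mean(0))
dk=cv2.inRange(im,(0,0,0),(45,45,45))
for a,p,l in blobs(dk,185,190,240,285,300):
    L=[];R=[]
    for v in range(222,277):
        c=np.where(l[v])[0]
        L.append(onz("top",c.min()-.5,v,.006)[:2]);R.append(onz("top",c.max()+.5,v,.006)[:2])
    for e in(L,R):
        vx,vy,x,y=cv2.fitLine(np.array(e,np.float32),cv2.DIST_HUBER,0,.001,.001).ravel();print("plate edge",np.degrees(np.arctan(vy/vx)),x,y)
g=cv2.inRange(hsv(si),(0,0,110),(180,90,255))
for a,p,_ in blobs(g,285,196,307,213): print("cross side",a,p,onz("side",*p,.006).round(4))
for n,I,b in(("top",im,(400,288,470,302)),("side",si,(268,312,284,365))):
    for a,p,l in blobs(hmask(I,18,35,150,60),*b,amin=8):
        q=np.argwhere(l)[:,::-1];i=0 if n=="top" else 1
        print(n,"edge",a,p,q[q[:,i].argmin()],q[q[:,i].argmax()])
E
```

```text
felt 1413 ((519.5647583007812, -313.90594482421875), (142.2438201904297, 128.58065795898438), 0.1763462871313095) [ 516.79376 -317.76376]
felt 800 ((520.1421508789062, -308.9171142578125), (76.4734115600586, 77.79759979248047), 0.5606868267059326) [ 519.7154  -308.77536]
plate edge 3.5747504 0.582055 0.328977
plate edge 3.6967773 0.57502514 0.2215626
cross side 14 [296.14 205.36] [0.543  0.2705 0.006 ]
top edge 223 [437.35 298.08] [408 298] [467 296]
side edge 26 [273.12 321.23] [272 315] [273 327]
side edge 65 [275.29 344.72] [273 329] [275 356]
```

```bash
cat >> h.py <<'E'
from scipy.spatial.transform import Rotation as Ro
def tri(pt,ps):
    (o1,d1),(o2,d2)=ray("top",*pt),ray("side",*ps)
    t=np.linalg.lstsq(np.c_[d1,-d2],o2-o1,rcond=None)[0]
    a,b=o1+t[0]*d1,o2+t[1]*d2;return (a+b)/2,np.linalg.norm(a-b)
def go(x,y,z,yaw=None):
    """print call numbers to bring TCP there; yaw (deg) = direction of tool z axis (jaw) from above"""
    s=bot.observe();R=Ro.from_rotvec(s["orientation"]).as_matrix();p=s["eef_pos"]
    zy=np.degrees(np.arctan2(R[1,2],R[0,2]))
    d=R.T@(np.array([x,y,z])-p)*1000
    print("t",round(s["time"],2),"p",p.round(4),"down",R[:,0].round(3),"yaw",zy.round(2),"j",s["joint_positions"].round(2),"w",round(s["grip_width"],4),"F",s["contact_force"].round(1))
    print("row",d.round(1),None if yaw is None else "roll %.1f (mod 360)"%(zy-yaw))
E
python3 - <<'E'
from h import *
print(tri((408,298),(272,315)),tri((467,296),(275,357)))
go(.476,-.022,.15,0)
si=cv2.imread("pics/side0.png");im=cv2.imread("pics/top0.png")
c=lambda I,x0,y0,x1,y1:cv2.resize(I[y0:y1,x0:x1],(560,400) if x1-x0>y1-y0 else (240,400),interpolation=cv2.INTER_CUBIC)
a=c(im,400,285,470,302);b=c(si,262,305,298,365)
cv2.imwrite("pics/c2.png",np.hstack([a,b]))
for q in [(.445,-.384,.006),(.445,-.234,.006)]: print(proj("top",q),proj("side",q))
E
```

```text
(array([ 0.42198918, -0.23586797,  0.0547212 ]), np.float64(0.002549667514202554)) (array([ 0.42154281, -0.384231  ,  0.06117003]), np.float64(0.005711097008682266))
t 0.1 p [0.2544 0.5702 0.2215] down [-0.001 -0.002 -1.   ] yaw 65.95 j [ 1.02  0.22  1.53  0.    1.39 -0.13] w 0.0868 F [-0.3 -0.3  0.3]
row [  72.2 -443.7 -450.4] roll 65.9 (mod 360)
[459.70059727 290.20547685] [284.85522127 366.02457014]
[403.26155564 291.47880712] [280.59677559 322.97332575]
```

View pics/c2.png

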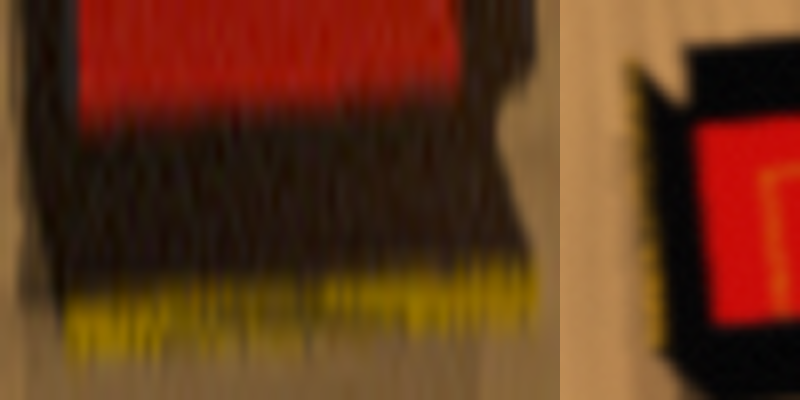

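The panel edge sits at x≈0.422, z≈0.058, so it leans about 0.43 rad. The drum is at (0.476,-0.022) with red at yaw 12.6°. The focus is at (0.542,0.272) with camera yaw 3.6°. The case centre is at (0.520,-0.309). Now I'll move above the drum.

Emit:
{"fn": "arm_command", "kwargs": {"targets": [35, -222, -225, 70, 72, -444, -450, 149, 72, -444, -450, 149, 72, -444, -450, 149, 72, -444, -450, 149, 72, -444, -450, 149, 72, -444, -450, 149, 72, -444, -450, 149, 72, -444, -450, 149, 72, -444, -450, 149, 72, -444, -450, 149, 72, -444, -450, 149, 72, -444, -450, 149, 72, -444, -450, 149, 72, -444, -450, 149, 72, -444, -450, 149, 72, -444, -450, 149, 72, -444, -450, 149, 72, -444, -450, 149, 72, -444, -450, 149], "fingers": 1}}

```text
time: 1.77
eef_pos: [0.4764, -0.0214, 0.15]
orientation: [1.049, 1.304, -1.05]
contact_force: [0.1, -0.1, -0.5]
grip_width: 0.087
```

```bash
python3 -c "
from h import *
go(.476,-.022,.044,-83)"
```

```text
t 1.77 p [ 0.4764 -0.0214  0.15  ] down [-0.001  0.    -1.   ] yaw -77.69 j [-0.21 -0.07  1.98  0.    1.24  1.15] w 0.087 F [ 0.1 -0.1 -0.5]
row [106.   -0.4   0.5] roll 5.3 (mod 360)
```

Emit:
{"fn": "arm_command", "kwargs": {"targets": [20, 0, 0, 5, 45, 0, 0, 5, 65, 0, 0, 5, 80, 0, 0, 5, 93, 0, 0, 5, 101, 0, 0, 5, 106, 0, 0, 5, 106, 0, 0, 5]}}

```text
time: 2.43
eef_pos: [0.4759, -0.021, 0.0435]
orientation: [1.109, 1.272, -1.111]
contact_force: [-0.0, 0.6, -0.6]
grip_width: 0.0872
```

Emit:
{"fn": "arm_command", "kwargs": {"targets": [0, 0, 0, 0, 0, 0, 0, 0, 0, 0, 0, 0, 0, 0, 0, 0, 0, 0, 0, 0, 0, 0, 0, 0, 0, 0, 0, 0, 0, 0, 0, 0], "fingers": 0, "newtons": 30}}

```text
time: 3.1
eef_pos: [0.4773, -0.0214, 0.0451]
orientation: [1.11, 1.269, -1.109]
contact_force: [0.1, -0.9, 4.8]
grip_width: 0.0605
```

```bash
python3 -c "
from h import *
go(.5146,.2703,.150,-92)"
```

```text
t 3.1 p [ 0.4773 -0.0214  0.0451] down [ 0.001 -0.    -1.   ] yaw -82.29 j [-0.21  0.08  2.05 -0.    1.01  1.23] w 0.0605 F [ 0.1 -0.9  4.8]
row [-105.    76.2 -284. ] roll 9.7 (mod 360)
```

Emit:
{"fn": "arm_command", "kwargs": {"targets": [-8, 0, 0, 0, -25, 0, 0, 0, -47, 2, -6, 0, -70, 5, -18, 1, -87, 10, -37, 2, -98, 16, -60, 3, -104, 23, -85, 4, -106, 30, -111, 5, -106, 37, -138, 6, -106, 44, -165, 7, -106, 51, -191, 8, -106, 58, -215, 9, -106, 64, -237, 9, -106, 69, -256, 9, -106, 73, -270, 9, -106, 75, -279, 9, -106, 76, -283, 9, -106, 76, -284, 9, -106, 76, -284, 9, -106, 76, -284, 9]}}

```text
time: 4.77
eef_pos: [0.5139, 0.2695, 0.1504]
orientation: [1.226, 1.198, -1.227]
contact_force: [0.4, -0.5, -4.2]
grip_width: 0.061
```

```bash
python3 - <<'E'
from h import *
im=bot.snapshot("top");si=bot.snapshot("side")
go(.5146,.2703,.151,-91.3)
c=lambda I,p:cv2.resize(I[int(p[1])-40:int(p[1])+40,int(p[0])-40:int(p[0])+40],(400,400),interpolation=cv2.INTER_CUBIC)
f=(.5146,.2703,.13)
cv2.imwrite("pics/c3.png",np.hstack([c(im,proj("top",f)),c(si,proj("side",f))])[:,:,::-1]);np.save("s.npy",si)
print(proj("top",f),proj("side",f))
E
```

```text
t 4.87 p [0.5141 0.2696 0.1506] down [-0. -0. -1.] yaw -91.35 j [ 0.35  0.18  1.72 -0.    1.25  1.94] w 0.0611 F [-0.2 -0.1 -5.1]
row [-0.4  0.5 -0.7] roll -0.1 (mod 360)
[203.16326952 262.17632294] [287.50713583 180.46114378]
```

View pics/c3.png

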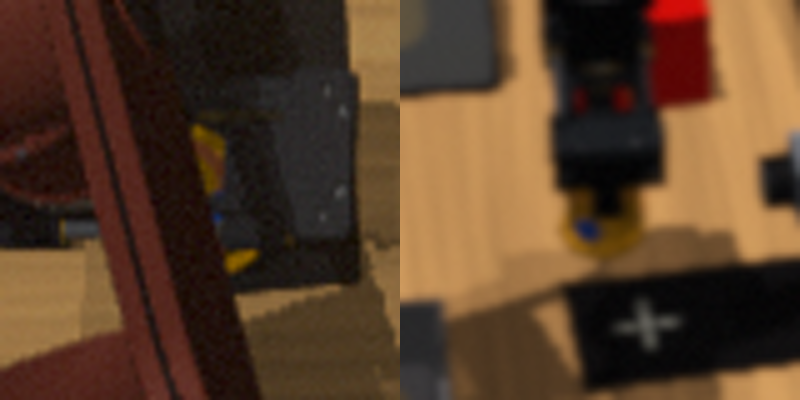

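The view shows the drum held upright, the blue medallion at side pixel (284,186) and the lens at about (322,176). I'll check these numerically while holding still.

Emit:
{"fn": "arm_command", "kwargs": {"targets": [0, 0.5, -0.5, 0, 0, 0.5, -0.5, 0, 0, 0.5, -0.5, 0, 0, 0.5, -0.5, 0, 0, 0.5, -0.5, 0, 0, 0.5, -0.5, 0, 0, 0.5, -0.5, 0, 0, 0.5, -0.5, 0, 0, 0.5, -0.5, 0, 0, 0.5, -0.5, 0, 0, 0.5, -0.5, 0, 0, 0.5, -0.5, 0]}}

```text
time: 5.87
eef_pos: [0.5145, 0.271, 0.1505]
orientation: [1.226, 1.198, -1.226]
contact_force: [-0.2, -0.2, -4.2]
grip_width: 0.0612
```

```bash
python3 - <<'E'
from h import *
si=np.load("s.npy")
for a,p,l in blobs(hmask(si,105,130,100,40),270,172,305,200): print("blue",a,p)
for t in(233.6,243.6,253.6): 
    a=np.radians(t);print(t,proj("side",(.5141+.0275*np.cos(a),.2696+.0275*np.sin(a),.1296)))
c=np.radians(3.6);print("lens pred",proj("side",(.542+.084*np.cos(c),.272+.084*np.sin(c),.13)))
p=np.array(blobs(hmask(si,105,130,100,40),270,172,305,200)[0][1]);print(onz("side",*p,.1296))
go(.5146,.2703,.151,-91.3)
E
```

```text
blue 5 [284.2 185.4]
233.6 [283.23776372 185.34631087]
243.6 [284.4846286 185.7454818]
253.6 [285.82170373 185.99019163]
lens pred [319.05657779 176.73951346]
[0.50104989 0.24682436 0.1296    ]
t 5.87 p [0.5145 0.271  0.1505] down [-0. -0. -1.] yaw -91.29 j [ 0.35  0.18  1.71 -0.    1.25  1.94] w 0.0612 F [-0.2 -0.2 -4.2]
row [-0.5  0.1  0.7] roll 0.0 (mod 360)
```

Emit:
{"fn": "arm_command", "kwargs": {"targets": [0, 0, 0, -2, 0, 0, 0, -6, 0, 0, 0, -12, 0, 0, 0, -18, 0, 0, 0, -25, 0, 0, 0, -32, 0, 0, 0, -39, 0, 0, 0, -46, 0, 0, 0, -53, 0, 0, 0, -60, 0, 0, 0, -67, 0, 0, 0, -74, 0, 0, 0, -81, 0, 0, 0, -88, 0, 0, 0, -95, 0, 0, 0, -102, 0, 0, 0, -109, 0, 0, 0, -116, 0, 0, 0, -123, 0, 0, 0, -130]}}

```text
time: 7.53
eef_pos: [0.5145, 0.271, 0.1505]
orientation: [-0.533, 1.504, 0.533]
contact_force: [0.4, 0.2, -3.7]
grip_width: 0.0612
```

Emit:
{"fn": "arm_command", "kwargs": {"targets": [0, 0, 0, -7, 0, 0, 0, -14, 0, 0, 0, -21, 0, 0, 0, -28, 0, 0, 0, -35, 0, 0, 0, -42, 0, 0, 0, -49, 0, 0, 0, -56, 0, 0, 0, -63, 0, 0, 0, -70, 0, 0, 0, -77, 0, 0, 0, -84, 0, 0, 0, -91, 0, 0, 0, -97, 0, 0, 0, -102, 0, 0, 0, -106, 0, 0, 0, -109, 0, 0, 0, -110, 0, 0, 0, -110, 0, 0, 0, -110]}}

```text
time: 9.2
eef_pos: [0.5145, 0.2709, 0.1505]
orientation: [-1.912, 0.537, 1.912]
contact_force: [0.6, 0.4, -3.9]
grip_width: 0.0608
```

```bash
python3 - <<'E'
from h import *
go(.5146,.2703,.151,148.7)
si=bot.snapshot("side")
for n,h in (("blue",(105,130)),("green",(40,85)),("red",(0,5))):
    for a,p,l in blobs(hmask(si,*h,100,40),268,165,305,200): print(n,a,p)
a=np.radians(243.6);print(proj("side",(.5145+.0275*np.cos(a),.271+.0275*np.sin(a),.1296)))
E
```

```text
t 9.2 p [0.5145 0.2709 0.1505] down [-0.  0. -1.] yaw 148.62 j [ 0.35  0.18  1.71  0.    1.25 -2.24] w 0.0608 F [ 0.6  0.4 -3.9]
row [-0.5  0.5 -0.4] roll -0.1 (mod 360)
[284.56536951 185.46249501]
```

Emit:
{"fn": "arm_command", "kwargs": {"targets": [0, 0, 0, 0, 0, 0, 0, 0, 0, 0, 0, 0, 0, 0, 0, 0, 0, 0, 0, 0, 0, 0, 0, 0, 0, 0, 0, 0, 0, 0, 0, 0, 0, 0, 0, 0, 0, 0, 0, 0, 0, 0, 0, 0, 0, 0, 0, 0]}}

```text
time: 10.25
eef_pos: [0.5145, 0.271, 0.1506]
orientation: [-1.913, 0.536, 1.913]
contact_force: [-0.0, 0.5, -4.0]
grip_width: 0.061
```

```bash
python3 - <<'E'
from h import *
si=bot.snapshot("side")
for n,h in (("red",(0,12)),("red2",(165,180))):
    for a,p,l in blobs(hmask(si,*h,80,30),276,178,296,198): print(n,a,p)
cv2.imwrite("pics/c4.png",cv2.resize(si[150:220,255:345],(720,560),interpolation=cv2.INTER_CUBIC)[:,:,::-1])
E
```

```text
red 14 [285.07 184.71]
```

View pics/c4.png

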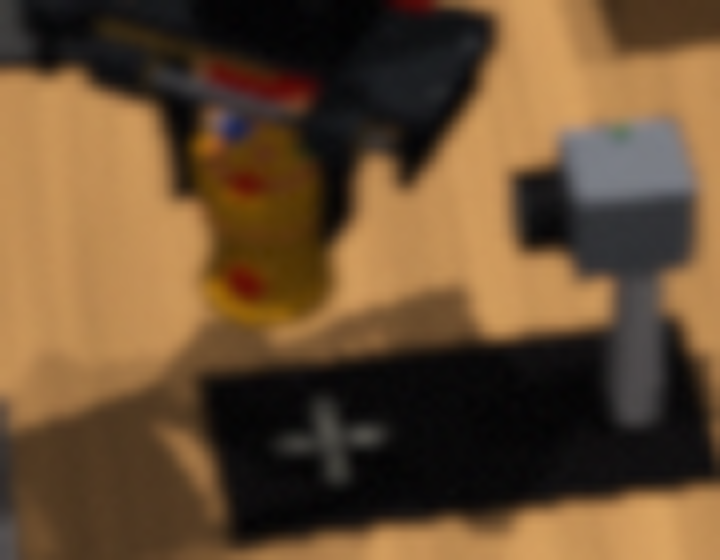

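The red medallion is at side pixel (285.1,184.7), against a predicted (284.6,185.5). That puts green squarely at the lens, and the camera is clear. Next is blue: +120.

Emit:
{"fn": "arm_command", "kwargs": {"targets": [0, 0, 0, 2, 0, 0, 0, 6, 0, 0, 0, 12, 0, 0, 0, 19, 0, 0, 0, 26, 0, 0, 0, 33, 0, 0, 0, 40, 0, 0, 0, 47, 0, 0, 0, 54, 0, 0, 0, 61, 0, 0, 0, 68, 0, 0, 0, 75, 0, 0, 0, 82, 0, 0, 0, 89, 0, 0, 0, 96, 0, 0, 0, 103, 0, 0, 0, 110, 0, 0, 0, 116, 0, 0, 0, 119, 0, 0, 0, 120]}}

```text
time: 11.97
eef_pos: [0.5145, 0.271, 0.1506]
orientation: [-0.391, 1.535, 0.391]
contact_force: [0.0, -0.4, -3.6]
grip_width: 0.0611
```

Emit:
{"fn": "arm_command", "kwargs": {"targets": [0, 0, 0, 0, 0, 0, 0, 0, 0, 0, 0, 0, 0, 0, 0, 0, 0, 0, 0, 0, 0, 0, 0, 0, 0, 0, 0, 0, 0, 0, 0, 0, 0, 0, 0, 0, 0, 0, 0, 0, 0, 0, 0, 0, 0, 0, 0, 0, 0, 0, 0, 0, 0, 0, 0, 0]}}

```text
time: 13.13
eef_pos: [0.5145, 0.271, 0.1505]
orientation: [-0.393, 1.535, 0.393]
contact_force: [-0.7, -0.4, -4.1]
grip_width: 0.0611
```

```bash
python3 - <<'E'
from h import *
si=bot.snapshot("side")
for a,p,l in blobs(hmask(si,40,85,80,30),276,178,296,198): print("green",a,p)
go(.520,-.309,.151,85.4)
E
```

```text
green 6 [285.  185.5]
t 13.18 p [0.5145 0.2709 0.1506] down [ 0.  0. -1.] yaw 28.71 j [ 0.35  0.18  1.71  0.    1.25 -0.15] w 0.0609 F [ 0.6 -0.2 -3.5]
row [-5.000e-01 -5.113e+02 -2.738e+02] roll -56.7 (mod 360)
```

Emit:
{"fn": "arm_command", "kwargs": {"targets": [0, -5, -3, -1, 0, -17, -9, -2, 0, -37, -20, -4, 0, -63, -34, -7, 0, -94, -50, -10, 0, -127, -68, -14, 0, -160, -86, -18, 0, -193, -103, -21, 0, -226, -121, -25, 0, -259, -139, -29, 0, -292, -156, -32, 0, -325, -174, -36, 0, -358, -192, -40, 0, -391, -209, -43, 0, -421, -225, -47, 0, -448, -240, -50, 0, -471, -252, -52, 0, -489, -262, -54, 0, -501, -268, -56, 0, -508, -272, -57]}}

```text
time: 14.85
eef_pos: [0.5197, -0.3075, 0.1505]
orientation: [-1.154, 1.244, 1.153]
contact_force: [-0.7, -0.1, -3.8]
grip_width: 0.0606
```

Emit:
{"fn": "arm_command", "kwargs": {"targets": [0, 0, 0, 0, 0, 0, 0, 0, 0, 0, 0, 0]}}

```text
time: 15.1
eef_pos: [0.5199, -0.3045, 0.1503]
orientation: [-1.153, 1.244, 1.154]
contact_force: [0.2, 0.7, -3.6]
grip_width: 0.0611
```

```bash
python3 - <<'E'
from h import *
go(.520,-.309,.053,85.6)
im=bot.snapshot("top");si=bot.snapshot("side")
c=lambda I,p:cv2.resize(I[int(p[1])-45:int(p[1])+45,int(p[0])-45:int(p[0])+45],(400,400),interpolation=cv2.INTER_CUBIC)
f=(.52,-.309,.08)
cv2.imwrite("pics/c5.png",np.hstack([c(im,proj("top",f)),c(si,proj("side",f))])[:,:,::-1])
E
```

```text
t 15.1 p [ 0.5199 -0.3045  0.1503] down [-0.     0.001 -1.   ] yaw 85.69 j [-0.66  0.23  1.66  0.    1.26 -2.16] w 0.0611 F [ 0.2  0.7 -3.6]
row [97.3 -0.5 -4.5] roll 0.1 (mod 360)
```

View pics/c5.png

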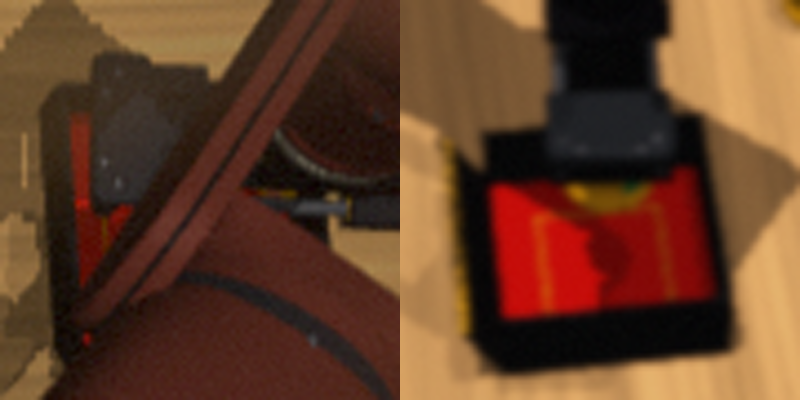

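The drum sits above the case, with green visible at the right as expected. I'll lower it, slowly at the end.

Emit:
{"fn": "arm_command", "kwargs": {"targets": [3, 0, -2, 0, 10, 0, -4, 0, 21, 0, -4, 0, 34, 0, -4, 0, 47, 0, -4, 0, 59, 0, -4, 0, 70, 0, -4, 0, 78, 0, -4, 0, 84, 0, -4, 0, 88, 0, -4, 0, 91, 0, -4, 0, 93, 0, -4, 0, 94, 0, -4, 0, 95, 0, -4, 0, 96, 0, -4, 0, 97, 0, -4, 0, 97, 0, -4, 0, 97, 0, -4, 0]}}

```text
time: 16.7
eef_pos: [0.5197, -0.3093, 0.0536]
orientation: [-1.154, 1.244, 1.154]
contact_force: [0.0, 0.5, -3.2]
grip_width: 0.0607
```

Emit:
{"fn": "arm_command", "kwargs": {"targets": [0.5, 0, 0, 0, 1, 0, 0, 0, 1.5, 0, 0, 0, 2, 0, 0, 0, 2, 0, 0, 0, 2, 0, 0, 0]}}

```text
time: 17.2
eef_pos: [0.5196, -0.3092, 0.0515]
orientation: [-1.154, 1.244, 1.154]
contact_force: [-0.1, -0.2, -3.4]
grip_width: 0.061
```

```bash
python3 -c "
from h import *
go(.520,-.309,.0505,85.6)"
```

```text
t 17.2 p [ 0.5196 -0.3092  0.0515] down [-0.  0. -1.] yaw 85.71 j [-0.67  0.35  1.71 -0.    1.08 -2.16] w 0.061 F [-0.1 -0.2 -3.4]
row [ 1.  -0.3  0.2] roll 0.1 (mod 360)
```

Emit:
{"fn": "arm_command", "kwargs": {"targets": [0.4, 0, 0, 0, 0.8, 0, 0, 0, 1.2, 0, 0, 0, 1.2, 0, 0, 0]}}

```text
time: 17.53
eef_pos: [0.5198, -0.3093, 0.0512]
orientation: [-1.154, 1.244, 1.154]
contact_force: [-3.0, 1.8, 4.4]
grip_width: 0.0611
```

```bash
python3 -c "
from h import *
go(.520,-.309,.0505,85.6)"
```

```text
t 17.53 p [ 0.5198 -0.3093  0.0512] down [ 0. -0. -1.] yaw 85.71 j [-0.67  0.35  1.71  0.    1.08 -2.16] w 0.0611 F [-3.   1.8  4.4]
row [ 0.7 -0.1  0.4] roll 0.1 (mod 360)
```

The drum is on the felt. Next I release it and then lift away.

Emit:
{"fn": "arm_command", "kwargs": {"targets": [0, 0, 0, 0, 0, 0, 0, 0, 0, 0, 0, 0, 0, 0, 0, 0, 0, 0, 0, 0, 0, 0, 0, 0, 0, 0, 0, 0, 0, 0, 0, 0], "fingers": 0.9}}

```text
time: 18.2
eef_pos: [0.5197, -0.3093, 0.0503]
orientation: [-1.154, 1.244, 1.154]
contact_force: [0.5, -0.7, -0.3]
grip_width: 0.0784
```

Emit:
{"fn": "arm_command", "kwargs": {"targets": [-5, 0, 0, 0, -15, 0, 0, 0, -30, 0, 0, 0, -50, 0, 0, 0, -75, 0, 0, 0, -95, 0, 0, 0, -100, 0, 0, 0, -100, 0, 0, 0]}}

```text
time: 18.87
eef_pos: [0.5211, -0.3103, 0.1534]
orientation: [-1.158, 1.243, 1.149]
contact_force: [-0.3, 0.2, 0.3]
grip_width: 0.0785
```

```bash
python3 - <<'E'
from h import *
si=bot.snapshot("side")
go(.38,-.309,.15,0)
c=lambda I,p:cv2.resize(I[int(p[1])-45:int(p[1])+45,int(p[0])-45:int(p[0])+45],(500,500),interpolation=cv2.INTER_CUBIC)
cv2.imwrite("pics/c6.png",c(si,proj("side",(.52,-.309,.08)))[:,:,::-1])
E
```

```text
t 18.92 p [ 0.5201 -0.3096  0.1513] down [ 0.002 -0.001 -1.   ] yaw 85.71 j [-0.67  0.23  1.65 -0.    1.26 -2.16] w 0.0781 F [ 0.2  0.1 -0.4]
row [  1.1 139.8  -9.9] roll 85.7 (mod 360)
```

View pics/c6.png

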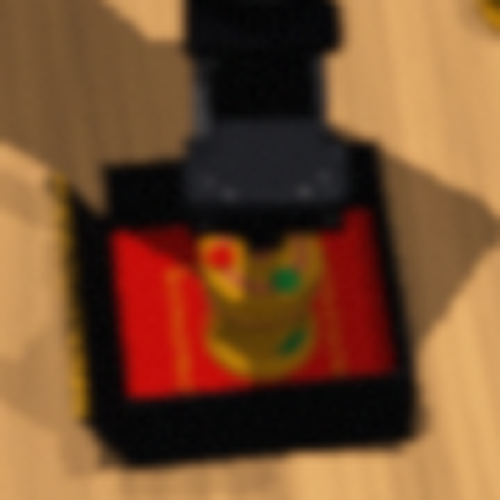

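The drum stands upright with the red dot towards the front, which is still open on the left. Now I'll check the gap to the turquoise case and move in front of the panel.

```bash
python3 - <<'E'
from h import *
im=cv2.imread("pics/top0.png")[:,:,::-1].copy()
m=hmask(im,82,100,120,40)
b=max(blobs(m,350,300,460,410),key=lambda t:t[0]);q=np.argwhere(b[2])
for u in(375,390,410,425,435):
    c=q[q[:,1]==u,0]
    if len(c): print(u,onz("top",u,c.min(),.066).round(3))
E
```

```text
375 [ 0.318 -0.145  0.066]
390 [ 0.351 -0.184  0.066]
410 [ 0.34  -0.233  0.066]
425 [ 0.332 -0.27   0.066]
435 [ 0.327 -0.294  0.066]
```

Emit:
{"fn": "arm_command", "kwargs": {"targets": [0, 10, -1, -1, 0, 35, -3, -2, 0, 65, -5, -3, 0, 95, -7, -4, 0, 115, -8, -4, 0, 123, -9, -4, 0, 125, -9, -4, 0, 125, -9, -4, 0, 125, -9, -4], "fingers": 0}}

```text
time: 19.67
eef_pos: [0.395, -0.3089, 0.1501]
orientation: [-1.205, 1.211, 1.205]
contact_force: [0.3, 0.7, -0.4]
grip_width: 0.0262
```

```bash
python3 -c "
from h import *
go(.392,-.309,.045,90)"
```

```text
t 19.67 p [ 0.395  -0.3089  0.1501] down [ 0.  0. -1.] yaw 89.71 j [-0.82 -0.01  1.92  0.    1.23 -2.39] w 0.0262 F [ 0.3  0.7 -0.4]
row [ 1.051e+02  3.100e+00 -1.000e-01] roll -0.3 (mod 360)
```

Emit:
{"fn": "arm_command", "kwargs": {"targets": [5, 5, 0, 0, 25, 8, 0, 0, 50, 8, 0, 0, 75, 8, 0, 0, 94, 8, 0, 0, 103, 8, 0, 0, 105, 8, 0, 0, 105, 8, 0, 0]}}

```text
time: 20.33
eef_pos: [0.3864, -0.3085, 0.0449]
orientation: [-1.205, 1.211, 1.207]
contact_force: [-1.1, -0.1, -0.1]
grip_width: 0.0004
```

Emit:
{"fn": "arm_command", "kwargs": {"targets": [0, -4, 0, 0, 0, -8, 0, 0, 0, -12, 0, 0, 0, -16, 0, 0, 0, -20, 0, 0, 0, -24, 0, 0, 0, -28, 0, 0, 0, -31, 0, 0, 0, -33, 0, 0, 0, -35, 0, 0, 0, -37, 0, 0, 0, -37, 0, 0]}}

```text
time: 21.33
eef_pos: [0.4237, -0.309, 0.0453]
orientation: [-1.205, 1.211, 1.205]
contact_force: [-0.5, 0.5, 0.2]
grip_width: 0.0006
```

```bash
python3 - <<'E'
from h import *
si=bot.snapshot("side")
go(.436,-.309,.045,90)
c=lambda I,p:cv2.resize(I[int(p[1])-45:int(p[1])+45,int(p[0])-45:int(p[0])+45],(500,500),interpolation=cv2.INTER_CUBIC)
cv2.imwrite("pics/c7.png",c(si,proj("side",(.48,-.309,.08)))[:,:,::-1])
E
```

```text
t 21.38 p [ 0.4236 -0.309   0.0452] down [ 0.  0. -1.] yaw 89.71 j [-0.78  0.19  1.93  0.    1.03 -2.35] w 0.0002 F [-0.4 -0.3 -1. ]
row [  0.2 -12.4   0. ] roll -0.3 (mod 360)
```

View pics/c7.png

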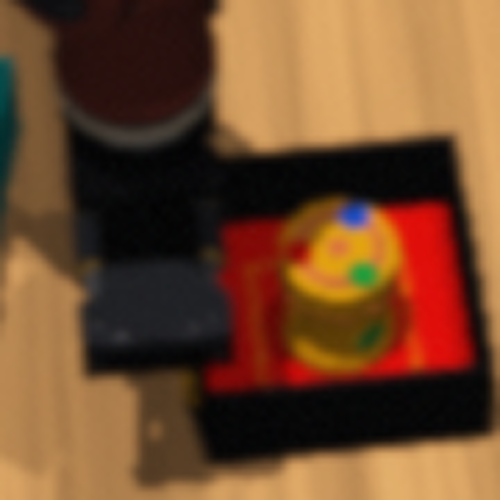

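The panel is moving with the finger and the drum is intact. I'll keep pushing slowly until it meets the stop.

Emit:
{"fn": "arm_command", "kwargs": {"targets": [0, -2, 0, 0, 0, -4, 0, 0, 0, -6, 0, 0, 0, -8, 0, 0, 0, -10, 0, 0, 0, -10, 0, 0]}}

```text
time: 21.88
eef_pos: [0.4331, -0.309, 0.0453]
orientation: [-1.205, 1.212, 1.207]
contact_force: [-3.8, 0.3, 2.3]
grip_width: 0.0004
```

Emit:
{"fn": "arm_command", "kwargs": {"targets": [0, -0.5, 0, 0, 0, -1, 0, 0, 0, -1.5, 0, 0, 0, -2, 0, 0, 0, -2, 0, 0]}}

```text
time: 22.3
eef_pos: [0.4333, -0.309, 0.0452]
orientation: [-1.203, 1.214, 1.209]
contact_force: [-11.5, -0.5, 6.3]
grip_width: 0.0008
```

Emit:
{"fn": "arm_command", "kwargs": {"targets": [0, -1, 0, 0, 0, -2, 0, 0, 0, -2, 0, 0]}}

```text
time: 22.55
eef_pos: [0.4334, -0.309, 0.0452]
orientation: [-1.201, 1.216, 1.213]
contact_force: [-19.0, -0.3, 12.8]
grip_width: 0.0007
```

Emit:
{"fn": "arm_command", "kwargs": {"targets": [0, 5, 0, 0, 0, 15, 0, 0, 0, 30, 0, 0, -10, 40, 0, 0, -40, 42, 0, 0, -75, 42, 0, 0, -105, 42, 0, 0, -125, 80, 0, 0, -135, 100, 0, 0, -135, 100, 0, 0, -135, 100, 0, 0]}}

```text
time: 23.47
eef_pos: [0.3374, -0.3092, 0.1813]
orientation: [-1.207, 1.212, 1.201]
contact_force: [0.1, 0.4, -0.2]
grip_width: 0.0006
```

```bash
python3 - <<'E'
from h import *
si=bot.snapshot("side");im=bot.snapshot("top")
go(.34,-.309,.15,90)
c=lambda I,p:cv2.resize(I[int(p[1])-45:int(p[1])+45,int(p[0])-45:int(p[0])+45],(400,400),interpolation=cv2.INTER_CUBIC)
f=(.48,-.309,.05)
cv2.imwrite("pics/c8.png",np.hstack([c(im,proj("top",f)),c(si,proj("side",f))])[:,:,::-1])
print(proj("top",f).astype(int)-45,proj("side",f).astype(int)-45)
E
```

```text
t 23.57 p [ 0.3376 -0.3084  0.1799] down [ 0.001  0.    -1.   ] yaw 89.69 j [-0.91 -0.16  1.99  0.    1.3  -2.48] w 0.0001 F [-0.6 -0.1 -0.6]
row [29.9 -2.4 -0.6] roll -0.3 (mod 360)
[389 230] [249 289]
```

View pics/c8.png

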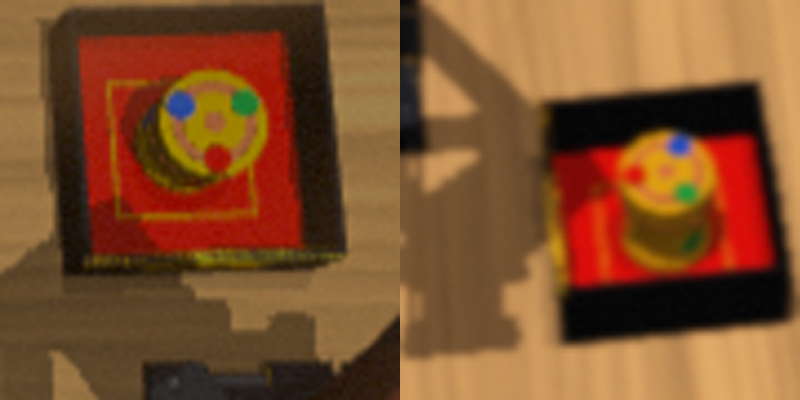

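The front is upright, level with the side walls, and the drum stands in the case with red towards it. One last numerical check before handing in.

```bash
python3 - <<'E'
from h import *
im=bot.snapshot("top")
P={}
for n,h in(("green",(45,80)),("blue",(105,130))):
    a,p,_=max(blobs(hmask(im,*h),420,240,450,270),key=lambda t:t[0]);P[n]=onz("top",*p,.080)
P["red"]=onz("top",389+217/400*90,230+160/400*90,.080)
c=sum(P.values())/3;print("centre",c.round(4));
for k,v in P.items(): print(k,np.degrees(np.arctan2(*(v-c)[1::-1])).round(1))
b=max(blobs(hmask(im,18,35,150,60),400,282,472,294),key=lambda t:t[0]);print("edge",b[:2],onz("top",*b[1],.066).round(4))
E
```

```text
centre [ 0.5223 -0.3103  0.08  ]
green -58.3
blue 59.3
red -178.1
edge (98, array([443.1 , 287.96])) [ 0.4456 -0.3239  0.066 ]
```

```bash
python3 -c "
from cell import bot
print(bot.close_job())"
```

```text
the job is handed in; nothing more can be done
None
```

I showed the drum to the camera in the order red, green, blue. I then set it down in the case, let go, and folded the front up to its stop. The job was handed in at about 24 s, with no verdict reported.

- **Showing the medallions:** each was held still for about 1 s. The medallion on the drum's visible side was within about 1 px of where I predicted it in the side view, so each one was square to the lens and in place. I could not see the medallion facing the lens directly.
- **Final position:** the drum centre measured (0.522, -0.310), about 3 mm from the case middle at (0.520, -0.309). Red points at about -178°, within about 2° of facing the front, and the drum stands upright.
- **Front panel:** its upper edge is at x ≈ 0.446, right above the hinge line. The finger stopped moving while the push force rose from 4 to 19 N, which confirms the stop.
- **Clearances:** the gripper is clear of the case with about zero force reading, and I saw no contact with the camera or bystanders. I did not re-measure the bystanders' positions afterwards.

No check failed. The only disagreement was that the side view placed the cross about 2.7 mm from the top-view estimate, so I used a position between the two.

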